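Seat a bearing block in the photo nest and show its job tag to the bench camera

ROBOT

A 6-joint arm with a two-finger parallel gripper is mounted at the origin on the work surface. World frame = base frame: x ahead of the robot, y to its left, z up, the work surface at z = 0. Lengths are in m, angles in rad, forces in N, time in s.
With the tool pointing down it reaches from about 0.275 to 0.75 m from the base axis. Payload 10.2 kg.
Tool frame: the origin (TCP) lies between the finger pads; the fingertips stand 11 mm ahead of it and the grasp point (between the pads) lies 8 mm behind it (r.tcp_to_tips is the distance from the TCP to the fingertips, in m); z points along the fingers, y is the line along which they close (so a half turn about z gives the same grasp; the last joint's range is limited). The gripper opens to 85 mm and grips with 20 to 120 N. Pads are 22 mm wide; open, the fingers measure 114 mm over their backs; the gripper's body (76 mm by 85 mm) begins 54 mm behind the grasp point. The pads swing forward as they close: fully open they stand 13 mm farther back than shut.
Start: joints at [1.076, 0.313, 1.498, -0, 1.331, -0.223], TCP at [0.141, 0.506, 0.242] pointing down, gripper open.
Joint ranges: [-2.94, 2.94], [-0.97, 2.17], [0.19, 2.56], [-1.23, 4.37], [0.02, 3.11], [-2.88, 2.88]. Speed limits (rad/s): [2.39, 2.39, 3.01, 3.14, 3.14, 3.14].

INTERFACE

Orientations are given as a unit quaternion [x, y, z, w].
In Python, from cell import r gives the robot as it stands. Calls block until the motion is done:
- r.move_to(position, orientation): joint-space move of the TCP to a pose.
- r.line_to(position, feed=0.15, rot=None, force_limit=None): straight line of the TCP; rot=None keeps the orientation; feed is the mean speed in m/s. With force_limit (N) it stops when the force on the tool has changed by that much, and returns True; else False.
- r.move_j(angles): joint-space move.
- r.gripper_to(opening, grip_force=None): finger opening in m; grip_force is the grip in N (None keeps the last); returns when the fingers have stopped.
- r.hold(seconds).
- r.inverse_kinematics(position, orientation): joint angles nearest the present ones, or None.
- r.state(): the state.
- r.read_camera(name): name is "scene" or "top"; returns a dict with "frame" (384x512x3 uint8, red, green, blue), "mtx" (3x3 intrinsics, pixels), "rvec" (rotation vector, rad) and "tvec" (3), from world to camera coordinates, as OpenCV has them. Camera axes: x right, y down, z forward; pixel columns grow to the right and rows downward; lengths in m; the calibration is good to about 2 mm. A picture is of the moment at which its call begins. There is no depth.
A pose or a line that the arm cannot do raises r.MotionError and nothing moves.
- r.finish_job(): hands the job in; it is judged then, once.
The state is a dict: "time": time; "joints": joint angles; "joint_velocities": joint speeds; "tau": joint torques, N m; "eef_pos": TCP position; "tcp_rot": TCP orientation; "contact_force": force on the tool from outside, world axes, zero at the start; "moment": the same for the moment, N m; "grip_width": finger opening in m; "grasp_force": force on a finger pad.
Only numpy, scipy, OpenCV 4.12 (cv2) and the standard library are available. Lean on these libraries where they do the work, as an engineer would, in place of code of your own. Each camera call takes 0.05 s, during which the arm holds its last target. There are 200 camera calls.

TASK

For the record photo, set the bearing block gently into the pocket of the photo nest, flat and fully home, and let go of it. Then draw the job tag (the acrylic plate whose notched corner marks the frosted end and gives away the label side) out of the rack, gripping its clear part with the fingers off the frosted end, and hold it low over the seated block without touching it, long edge level, tilted about 45 degrees so that the label looks up and towards the bench camera (turned at most 45 degrees aside from it). Finish while still holding it there; leave the clear blank, caliper, screwdriver and spring clamp where they are.

Things in the scene. Friction and masses are not known exactly. Their poses are not given: they have to be found in the camera images.
- block: Aluminium bearing block, about 0.2 kg, loose on the bench. Foot 76 (x) x 40 (y) x 10 mm, on its middle an upright body 40 (x) x 40 (y) mm with arched top, 44 mm high in all. Grip its two flat faces +y and -y (40 mm apart, flush from foot to arch, brass-ringed bore in each). Origin: centre of the underside; z up. It may sit in the pocket either way round.
- nest: Photo nest: dark blue-grey plate 130 (x) x 100 (y) x 18 mm fixed to the bench, with a rectangular pocket 80 (x) x 44 (y) mm, 8 mm deep, chamfered 2 mm round its mouth, in the middle of its top (floor light grey). Origin: centre of the underside; x along the pocket's length (the same as the block's x when seated).
- nest_seat (a point): Centre of the pocket's floor, 10 mm above the bench, axes as the nest; the seated block's origin lies here and the block's top is then 54 mm above the bench.
- rack: Plywood rack, fixed, any yaw: base 124 (x) x 116 (y) x 8 mm, two combs across it at x = -43 and +43 mm (6 mm thick, 26 mm high above the bench) with three slots 10 mm wide along x at y = -40, 0, +40 mm. Tag and blank stand in the outer slots (which is which varies), undersides 8 mm above the bench; the middle slot is empty. Origin: centre of the underside.
- tag: Job tag, loose, 50 g: acrylic plate 110 (x) x 8 (y) x 50 (z) mm standing on a long edge in the rack. The 40 mm at +x are frosted white, the rest clear bluish. Upper corner of the frosted end: 10 x 10 mm notch. Label (yellow, dark lines, 32 x 30 mm on the frosted end) on the +y face only: seen from its label side, notch up, the frosted end is on the left. Origin: middle of the lower edge.
- tag_center (a point): Centre of the tag, 25 mm above its origin, axes as the tag.
- tag_grip (a point): A good place to grip the tag between its faces (8 mm): on the clear part, 25 mm from the middle away from the frosted end and 30 mm above the lower edge, clear of the combs; axes as the tag. Slipping is not to be feared at 40 N.
- blank: Clear blank: an acrylic plate 110 x 8 x 50 mm without notch, frosting or label, standing in the other outer slot, 80 mm from the tag. Must stay. Origin: middle of the lower long edge; x along its length.
- camera: Bench camera fixed on the far side of the nest, black head on a steel post with a round foot 80 mm across, 190 mm high, lens facing the nest (its -x). Origin: centre of the underside.
- camera_lens (a point): Front of the camera's lens, 157 mm above the bench, on the side towards the nest.
- caliper: Digital caliper 225 mm long, up to 66 mm wide over the jaws and 14 mm high lying on the bench. Must stay. Origin: middle of its beam, on the bench; x along the beam, jaws at -x.
- screwdriver: Orange screwdriver 200 mm long lying on the bench. Must stay. Origin: under its middle; x along it.
- clamp: Black spring clamp with orange pads lying on the bench to the right of the nest, 125 mm long (x), 65 mm wide, 21 mm high. Must stay. Origin: near its pivot, on the bench.
Things that resemble listed ones, but are neither listed nor needed, are in the scene too. Of the things shaped like the block, the aluminium one is meant.

How it is judged:
On the way, in this order (a step that is already met when the one before it is completed fails the run):
1. the block sits flat, square and fully home in the nest's pocket and has been let go (horizontal distance between block and nest_seat below 0.004 m and z of block in the frame of nest_seat between -0.002 and 0.002 m and angle between block's own z axis and vertical below 0.035 rad and angle between the x axis of block and the x axis of nest, either way round below 0.07 rad and contact force between the fingers and block below 0.1 N and linear speed of block below 0.02 m/s), for 0.3 s.
2. the tag is held by the fingers clear of the rack (contact force between the fingers and tag above 1 N and contact force between tag and rack below 0.05 N and height (world z) of tag_center above 0.07 m), for 0.2 s.
At the end, for the whole second after the job is handed in: Block home in the pocket (4 mm, 2 deg tilt) and let go. Tag still gripped on its clear part, touching nothing else, centre within 60 mm sideways of the pocket and 75-200 mm up, level within 15 deg, label at most 65 deg from straight up and facing the lens within about 50 deg. Others left in place (horizontal distance between block and nest_seat below 0.004 m and z of block in the frame of nest_seat between -0.002 and 0.002 m and angle between block's own z axis and vertical below 0.035 rad and angle between the x axis of block and the x axis of nest, either way round below 0.07 rad and contact force between the fingers and block below 0.1 N and contact force between the fingers and tag above 1 N and contact force between tag and block below 0.05 N and contact force between tag and nest below 0.05 N and contact force between tag and rack below 0.05 N and contact force between tag and camera below 0.05 N and horizontal distance between tag_center and nest_seat below 0.06 m and height (world z) of tag_center between 0.075 and 0.2 m and angle between tag's own y axis and vertical below 1.13 rad and angle between tag's own x axis and vertical between 1.31 and 1.83 rad and y of camera_lens in the frame of tag_center above 0.06 m and x of camera_lens in the frame of tag_center between -0.18 and 0.18 m and x of the grasp point in the frame of tag below 0.005 m and linear speed of tag below 0.02 m/s and distance of blank from where it was at the start of the episode below 0.015 m and distance of each of caliper, screwdriver, clamp from where it was at the start of the episode below 0.02 m); the arm keeps its last pose, push and grip.
It fails at once if the clear blank is disturbed (moved more than 15 mm) (distance of blank from where it was at the start of the episode above 0.015 m).
It fails at once if the caliper is disturbed (moved more than 20 mm) (distance of caliper from where it was at the start of the episode above 0.02 m).
It fails at once if the screwdriver is disturbed (moved more than 20 mm) (distance of screwdriver from where it was at the start of the episode above 0.02 m).
It fails at once if the spring clamp is disturbed (moved more than 20 mm) (distance of clamp from where it was at the start of the episode above 0.02 m).
It fails at once if the block is dropped instead of set down (falls free from more than about a centimetre above the pocket's floor) (contact force between block and the fingers below 0.01 N and height (world z) of block above 0.015 m and linear speed of block above 0.35 m/s).
It also fails if it takes over 64 s, if anything falls off the work surface, if the arm or the gripper's body presses on something with over 40 N, if the wrist force passes 120 N, or if a joint passes its speed limit or range.

## Working session

There is one attempt and no reset: what is moved stays moved. The work goes in short steps, each a Python script; the robot and the scene stay as the last script left them, time stands still between calls to the robot, and variables do not carry over. Pictures are saved under pics/ and viewed, at most 10 in all, crops included, and the job is handed in when it is done.

```bash
mkdir -p pics; python3 - <<'E'
from cell import r
import cv2,numpy as np,pickle
for n in("top","scene"):
    c=r.read_camera(n); pickle.dump({k:np.array(v) for k,v in c.items()},open(f"{n}0.pkl","wb"))
    cv2.imwrite(f"pics/{n}0.png",cv2.resize(c["frame"][:,:,::-1],(800,600),interpolation=cv2.INTER_CUBIC))
    R=cv2.Rodrigues(np.array(c["rvec"],float))[0]; print(n,-R.T@np.array(c["tvec"]).ravel(),R.tolist(),np.array(c["mtx"]).tolist())
print(r.state())
E
```

```text
top [ 0.37689205 -0.00433651  1.04343887] [[-0.07340606876171152, -0.9972973606030462, 0.0030860335624212504], [-0.9763650645907844, 0.07123393112285847, -0.20405143396559844], [0.20328012621892977, -0.017991708951107285, -0.9789553047475837]] [[392.69087659039917, 0.0, 260.506134597534], [0.0, 392.69087659039917, 187.5046366189921], [0.0, 0.0, 1.0]]
scene [1.02830437 0.16532696 0.85274796] [[-0.35501728622721673, 0.9348437193454995, -0.005472374268587932], [0.7856353990244653, 0.29517084285446415, -0.543738166150082], [-0.5066949242685697, -0.19733573910687882, -0.839237070077109]] [[380.1586897960232, 0.0, 256.1052119867463], [0.0, 380.1586897960232, 192.3534522809608], [0.0, 0.0, 1.0]]
{'time': 0.1, 'joints': array([ 1.07561120e+00,  3.13368070e-01,  1.49834127e+00, -2.91926065e-06,
        1.33096505e+00, -2.23407210e-01]), 'joint_velocities': array([-1.29784426e-03, -1.35845514e-03, -1.85283673e-03,  3.79838768e-05,
        1.31373530e-03,  1.06332591e-04]), 'tau': array([ 3.83419465e-03, -4.12903869e+01, -2.60141981e+01, -1.41047963e-04,
        3.06667949e-03,  7.77017635e-05]), 'eef_pos': array([0.14085054, 0.50554238, 0.24181305]), 'tcp_rot': array([ 1.35470764e-01,  9.90781197e-01, -5.06829814e-04, -1.88850667e-04]), 'contact_force': array([ 0.06432973, -0.29969435,  0.49636033]), 'moment': array([-0.02465935,  0.0569536 ,  0.02112745]), 'grasp_force': 0.0, 'grip_width': 0.08541207862326669}
```

View pics/top0.png

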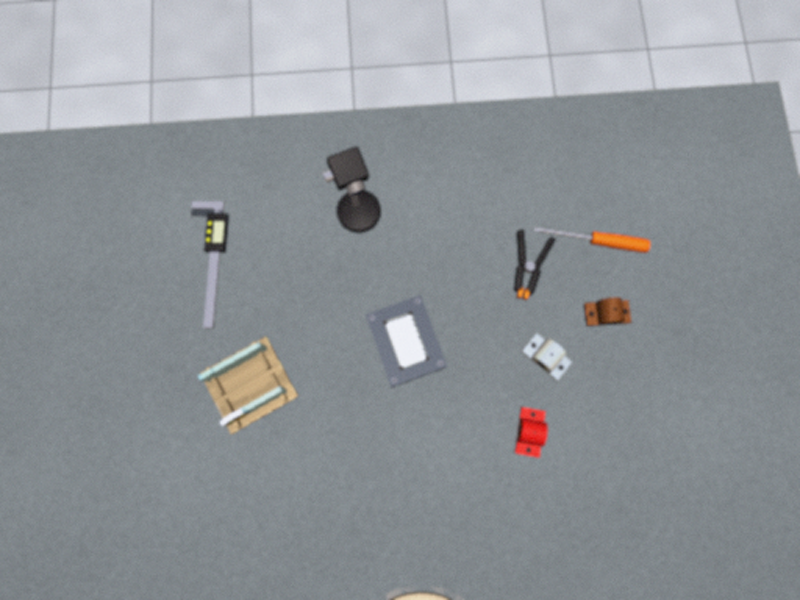

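View pics/scene0.png

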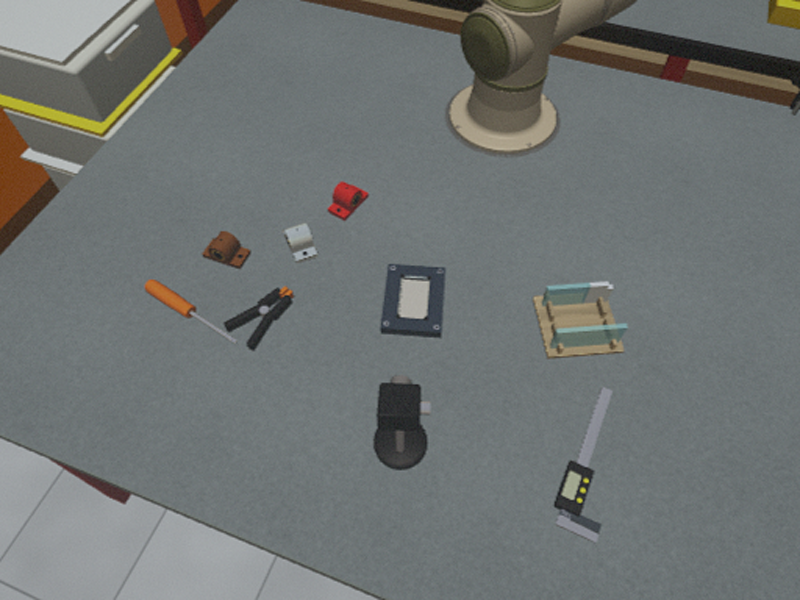

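Candidates for the block in the top view (800x600 px): aluminium at (548,356), red at (531,432) and brown at (608,312). I choose the aluminium one. The nest is at (405,340) and the rack at (248,385), with the tag's frosted white end at about (235,415) in the near slot and the blank in the far slot. In the scene view the tag is at (580,292), the blank at (590,335), and the camera's lens at (400,380), facing the nest.

```bash
cat > h.py <<'E'
import cv2,numpy as np,pickle
def load(n): return pickle.load(open(n+".pkl","rb"))
def ray(c,px,z):
    R=cv2.Rodrigues(np.array(c["rvec"],float))[0]; t=np.array(c["tvec"],float).ravel(); o=-R.T@t
    px=np.atleast_2d(np.asarray(px,float)); d=np.c_[px,np.ones(len(px))]@np.linalg.inv(c["mtx"]).T@R
    return o+d*((z-o[2])/d[:,2])[:,None]
def proj(c,P): return cv2.projectPoints(np.atleast_2d(np.asarray(P,float)),np.array(c["rvec"],float),np.array(c["tvec"],float),np.array(c["mtx"]),None)[0][:,0]
def grab(n):
    from cell import r
    c=r.read_camera(n); return {k:np.array(v) for k,v in c.items()}
E
python3 - <<'E'
from h import *
t=load("top0");s=load("scene0")
def crop(c,x,y,w,h,W,H): return cv2.resize(c["frame"][y:y+h,x:x+w,::-1],(W,H),interpolation=cv2.INTER_CUBIC)
# native crops
a=crop(t,122,208,75,75,400,300*1); a=crop(t,122,210,76,72,400,379)
b=crop(s,336,172,76,60,400,316); c=crop(t,328,205,50,42,400,336)
d=crop(t,230,185,60,66,400,440)
im=np.zeros((600,800,3),np.uint8)
f=lambda m:cv2.resize(m,(400,300))
im[:300,:400]=f(a);im[:300,400:]=f(b);im[300:,:400]=f(c);im[300:,400:]=f(d)
cv2.imwrite("pics/crops.png",im)
F=t["frame"].astype(int); hsv=cv2.cvtColor(t["frame"],cv2.COLOR_RGB2HSV)
# pocket floor, nest
def comp(m,near):
    n,l,st,ce=cv2.connectedComponentsWithStats(m.astype(np.uint8)); i=min(range(1,n),key=lambda i:np.hypot(*(ce[i]-near)) if st[i,4]>20 else 1e9); return (l==i).astype(np.uint8)
def rect(m,z):
    k=max(cv2.findContours(m,0,1)[0],key=cv2.contourArea).reshape(-1,2)
    w=ray(t,k,z)[:,:2]; return cv2.minAreaRect((w*1000).astype(np.float32))
v=F.sum(2)/3
fl=comp(v>170,(260,218)); print("floor z10",rect(fl,.010))
nest=comp(v<95,(260,218)); print("nest z18",rect(nest,.018), nest.sum())
bl=comp(v>160,(350,228)); print("block", rect(bl,.010))
print("bench v",v[300,300],"nest v",v[240,245:252])
for p in [(533,345),(563,367)]:
    x,y=[int(q/1.5625) for q in p]; w=v[y-4:y+5,x-4:x+5]; g=np.clip(130-w,0,None); yy,xx=np.mgrid[y-4:y+5,x-4:x+5]
    q=((g*xx).sum()/g.sum(),(g*yy).sum()/g.sum()); print("hole",q,ray(t,q,.010),w.min())
E
```

```text
floor z10 ((510.51019287109375, -14.46792984008789), (83.9800796508789, 48.792415618896484), 15.962307929992676)
nest z18 ((742.7518920898438, 51.52635192871094), (77.2966537475586, 77.25605010986328), 9.146390914916992) 622
block ((469.8127746582031, -253.3209686279297), (78.4677963256836, 50.978641510009766), 45.394798278808594)
bench v 139.66666666666666 nest v [136.33333333 133.         132.         122.33333333 123.66666667
 121.33333333 121.66666667]
hole (np.float64(341.00653594771245), np.float64(220.49019607843135)) [[ 0.48716283 -0.22904493  0.01      ]] 104.0
hole (np.float64(358.5250965250965), np.float64(234.69111969111972)) [[ 0.44660066 -0.27062184  0.01      ]] 98.0
```

View pics/crops.png

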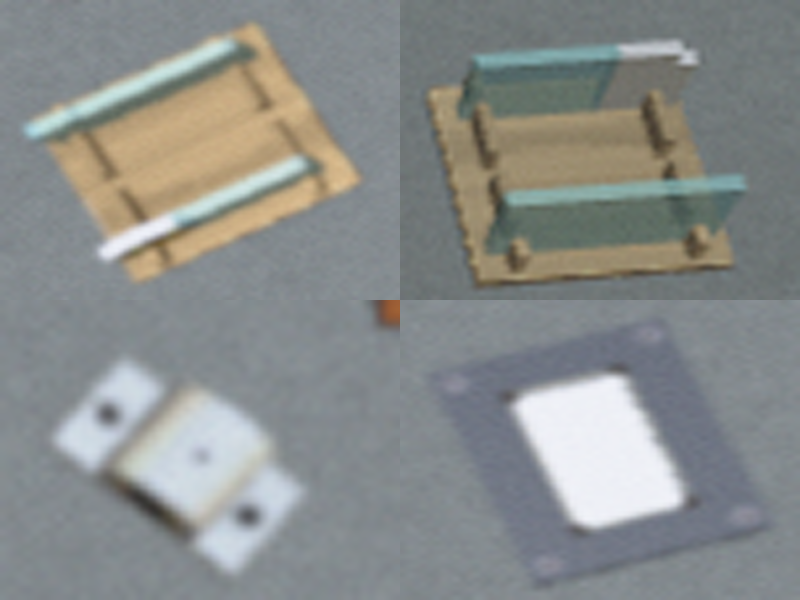

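The crops confirm the choices. The aluminium block has its two foot holes at about (533,345) and (563,367) in the top view. The tag is in the near slot with its frosted, notched end at +y, and the blank is in the far slot. Next I refine the nest, the tag's top edge and the lens in both views.

```bash
python3 - <<'E'
from h import *
for n,nn,bn in(("top",(260,218),None),("scene",(265,192),None)):
    c=load(n+"0"); f=cv2.GaussianBlur(c["frame"],(3,3),0); F=f.astype(int); v=F.sum(2)/3
    x,y=nn
    R=slice(y-45,y+46),slice(x-45,x+46)
    # plate: darker than bench or floor bright, near nest
    b=F[...,2]-F[...,0]
    m=np.zeros(v.shape,np.uint8); m[R]=((v[R]<118)|(b[R]>14)|(v[R]>170)) if n=="scene" else ((v[R]<128)|(b[R]>14)|(v[R]>170))
    m=cv2.morphologyEx(cv2.morphologyEx(m,2,np.ones((3,3))),3,np.ones((3,3)))
    N,l,st,ce=cv2.connectedComponentsWithStats(m); i=l[y,x]; mm=(l==i).astype(np.uint8)
    for nm,q in(("plate",mm),("floor",None)):
        if q is None:
            q=np.zeros(v.shape,np.uint8); q[R]=v[R]>165
            N,l,st,ce=cv2.connectedComponentsWithStats(q); q=(l==l[y,x]).astype(np.uint8)
        k=max(cv2.findContours(q,0,1)[0],key=cv2.contourArea).reshape(-1,2)
        for z in (.018,.010):
            rc=cv2.minAreaRect((ray(c,k,z)[:,:2]*1000).astype(np.float32)); print(n,nm,z,np.round(np.r_[rc[0],rc[1],rc[2]],1))
    print("bench/plate b-r",b[y+60,x],b[y,x-25:x+26:5],v[y,x-45:x+46:6])
t=load("top0");s=load("scene0")
# tag top-edge ends from crop pixels (crop coords->native): top crop a scale x 76/400,y 72/300 ; scene b 76/400,60/300
A=lambda p:(122+p[0]*.19,210+p[1]*.24)
B=lambda p:(336+(p[0]-400)*.19,172+p[1]*.2)
for nm,p in(("tagF",(103,255)),("tagC",(315,160)),("seam",(175,217)),("blank1",(30,130)),("blank2",(240,45))): print("top",nm,ray(t,A(p),.058))
for nm,p in(("tagF",(683,42)),("tagC",(478,60)),("seam",(617,48)),("blank2",(742,181)),("blank1",(508,197))): print("sc",nm,ray(s,B(p),.058))
k=1/1.5625
print("lens top",ray(t,np.array((356,187))*k,.157),"lens scene",ray(s,np.array((401,380))*k,.157))
print("foot top",ray(t,np.array((358,211))*k,.005),"scene",ray(s,np.array((400,442))*k,.005))
E
```

```text
top plate 0.018 [508.8 -15.3 135.1 102.   15.7]
top plate 0.01 [509.8 -15.4 136.2 102.8  15.7]
top floor 0.018 [509.6 -14.3  84.7  49.6  15.6]
top floor 0.01 [510.7 -14.4  85.3  50.   15.6]
bench/plate b-r 12 [11 17 20  9  9  8  8 13 20 14 11] [138.33333333 138.66666667 136.         135.66666667 130.66666667
 122.         219.66666667 241.         241.         187.33333333
 119.         132.66666667 136.33333333 134.66666667 137.33333333
 136.33333333]
scene plate 0.018 [ 324.3 -123.1 1345.1 1989.3   20.3]
scene plate 0.01 [ 317.6 -125.9 1358.  2008.4   20.3]
scene floor 0.018 [511.8 -12.   68.5  38.9  15.9]
scene floor 0.01 [506.8 -13.7  69.2  39.3  15.9]
bench/plate b-r 2 [ 9 12 17  5 -9 -9 -8 16 16  9  9] [115.66666667 116.         116.         114.         111.
  66.66666667 149.66666667 169.33333333 169.66666667  93.33333333
  66.66666667 115.         116.         116.         115.
 116.        ]
top tagF [[0.39366371 0.28381583 0.058     ]]
top tagC [[0.44177142 0.18356214 0.058     ]]
top seam [[0.41320808 0.24997279 0.058     ]]
top blank1 [[0.46938432 0.31736062 0.058     ]]
top blank2 [[0.51315863 0.21706615 0.058     ]]
sc tagF [[0.39542674 0.28306065 0.058     ]]
sc tagC [[0.44095226 0.19322702 0.058     ]]
sc seam [[0.41026437 0.25405394 0.058     ]]
sc blank2 [[0.46788863 0.32283282 0.058     ]]
sc blank1 [[0.5145053  0.22428039 0.058     ]]
lens top [[0.73187552 0.04511929 0.157     ]] lens scene [[0.72152829 0.04590059 0.157     ]]
foot top [[0.74734173 0.0526078  0.005     ]] scene [[0.74868872 0.05391819 0.005     ]]
```

```bash
cat >> h.py <<'E'
from scipy.spatial.transform import Rotation as Ro
def quat(z,y):
    z=np.array(z,float);z/=np.linalg.norm(z);y=np.array(y,float);y-=z*(z@y);y/=np.linalg.norm(y)
    return Ro.from_matrix(np.c_[np.cross(y,z),y,z]).as_quat()
def yv(a,s=1): a=np.deg2rad(a); return s*np.array([-np.sin(a),np.cos(a),0])
D=(0,0,-1)
BLK=np.array([.4669,-.2498]);BYAW=45.7
NEST=np.array([.5097,-.0147]);NYAW=15.7
TAG=np.array([.4178,.2336]);TYAW=115.2
TX=np.array([np.cos(np.deg2rad(TYAW)),np.sin(np.deg2rad(TYAW)),0])
LENS=np.array([.727,.0455,.157])
GX,GZ=-.020,.030
def final(turn,s,z=.12,tilt=45):
    a=np.arctan2(*(LENS[:2]-NEST)[::-1])+np.deg2rad(turn); t=np.deg2rad(tilt)
    y=np.array([np.cos(a)*np.sin(t),np.sin(a)*np.sin(t),np.cos(t)]); zz=np.array([-np.cos(a)*np.cos(t),-np.sin(a)*np.cos(t),np.sin(t)]); x=np.cross(y,zz)
    g=np.r_[NEST,z]+x*GX+zz*(GZ-.025)          # grasp point
    return g-zz*.008, quat(-zz,s*y)             # TCP is 8 mm ahead
E
python3 - <<'E'
from h import *
from cell import r
np.set_printoptions(precision=2,suppress=True)
for s in(1,-1):
    print("blk",s,r.inverse_kinematics([*BLK,.024],quat(D,yv(BYAW,s))))
    print("nest",s,r.inverse_kinematics([*NEST,.034],quat(D,yv(NYAW,s))))
    g=np.r_[TAG,0]+TX*GX
    print("tag",s,r.inverse_kinematics([*g[:2],.030],quat(D,yv(TYAW,s))))
    for turn in(-20,0,20): p,q=final(turn,s); print("fin",s,turn,p,r.inverse_kinematics(p,q), r.inverse_kinematics(p+[0,0,.12],q))
E
```

```text
blk 1 None
nest 1 [-0.26  0.55  1.76 -0.    0.83 -2.1 ]
tag 1 None
fin 1 -20 [0.51 0.01 0.12] [-0.29  0.24  2.23  2.19  0.18 -2.35] [-0.29 -0.01  2.1   0.5   0.32 -0.63]
fin 1 0 [0.51 0.01 0.12] [-0.47  0.25  2.23  1.52  0.5  -2.08] [-0.47 -0.01  2.1   0.93  0.64 -1.39]
fin 1 20 [0.5  0.   0.12] [-0.58  0.3   2.15  1.2   0.79 -2.14] [-0.58  0.06  2.02  0.93  0.97 -1.72]
blk -1 [-0.71  0.6   1.71 -0.    0.84  0.06]
nest -1 [-0.26  0.55  1.76 -0.    0.83  1.04]
tag -1 [ 0.22  0.51  1.86 -0.    0.78 -0.22]
fin -1 -20 [0.51 0.01 0.12] [-0.29  0.24  2.23  2.19  0.18  0.8 ] [-0.29 -0.01  2.1   0.5   0.32  2.51]
fin -1 0 [0.51 0.01 0.12] [-0.47  0.25  2.23  1.52  0.5   1.06] [-0.47 -0.01  2.1   0.93  0.64  1.75]
fin -1 20 [0.5  0.   0.12] [-0.58  0.3   2.15  1.2   0.79  1.  ] [-0.58  0.06  2.02  0.93  0.97  1.42]
```

```bash
python3 - <<'E'
from h import *
from cell import r
q=quat(D,yv(BYAW,-1))
r.move_to([*BLK,.14],q)
print(r.line_to([*BLK,.024],feed=.1,force_limit=8), r.state()["eef_pos"])
r.gripper_to(.034,25); s=r.state(); print("grip",s["grip_width"],s["grasp_force"])
r.line_to([*BLK,.13],feed=.1)
q2=quat(D,yv(NYAW,-1)); r.move_to([*NEST,.10],q2)
s=r.state(); print(s["grip_width"],s["grasp_force"],s["contact_force"],s["eef_pos"],s["time"])
im=[]
for n in("top","scene"):
    c=grab(n); pickle.dump(c,open(n+"1.pkl","wb"))
    x,y=proj(c,[*NEST,.06])[0].astype(int); im.append(cv2.resize(c["frame"][y-50:y+50,x-50:x+50,::-1],(400,400),interpolation=cv2.INTER_CUBIC)); print(n,x-50,y-50)
cv2.imwrite("pics/held.png",np.hstack(im))
E
```

```text
False [ 0.46717707 -0.25002593  0.02456644]
grip 0.039837520959484646 26.547062695026398
0.03950555757901122 25.909421145915985 [-0.28352481 -0.23378931 -2.17667581] [ 0.50984303 -0.01542533  0.09995963] 6.9667
top 209 165
scene 214 130
```

View pics/held.png

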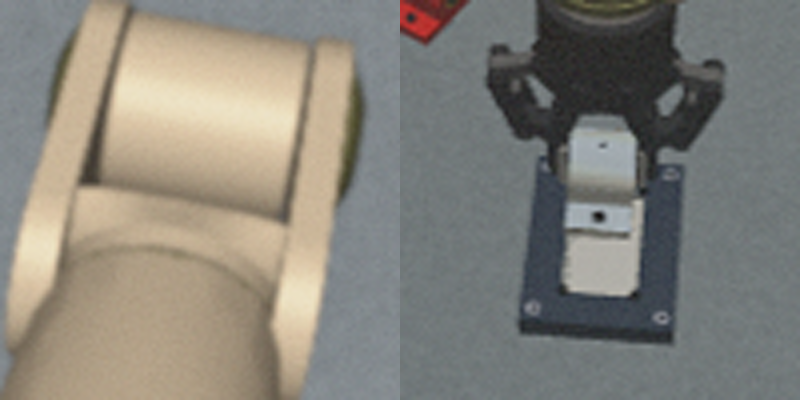

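The block is held squarely. In the scene view the visible foot hole is at crop (598,216) and the nest screws are at (533,308), (661,317) and (670,174). I check the hole against the nest with the same camera.

```bash
python3 - <<'E'
from h import *
s=load("scene1"); N=lambda p:(214-.375+(p[0]-400)/4,130-.375+p[1]/4)
P=[ray(s,N(p),.018)[0] for p in((533,308),(661,317),(670,174))]
print(np.round(P,4),"nest centre",(P[0]+P[2])/2,"x-yaw",np.degrees(np.arctan2(*(P[1]-P[2])[1::-1])),"sizes",np.linalg.norm(P[1]-P[2]),np.linalg.norm(P[1]-P[0]))
h=ray(s,N((598,216)),.0855)[0]; d=np.deg2rad(NYAW); print("hole",h,"block centre",h[:2]-.029*np.array([np.cos(d),np.sin(d)]))
F=s["frame"].astype(int); x0,y0=214,130
v=F.mean(2)[y0:y0+100,x0:x0+100]; m=np.zeros(F.shape[:2],np.uint8); 
E
```

```text
[[ 0.5732 -0.0376  0.018 ]
 [ 0.5508  0.041   0.018 ]
 [ 0.4426  0.0104  0.018 ]] nest centre [ 0.50791925 -0.01361089  0.018     ] x-yaw 15.830139724930579 sizes 0.11241391177797687 0.08179655135209313
hole [ 0.53531503 -0.00805402  0.0855    ] block centre [ 0.50739697 -0.01590143]
```

```bash
python3 - <<'E'
from h import *
from cell import r
T=np.array([.5100,-.0136])
r.line_to([*T,.06],feed=.1)
h=r.line_to([*T,.033],feed=.03,force_limit=6)
s=r.state(); print(h,s["eef_pos"],s["contact_force"],s["moment"],s["time"])
im=[]
c=grab("scene"); pickle.dump(c,open("scene2.pkl","wb"))
x,y=proj(c,[*NEST,.02])[0].astype(int); cv2.imwrite("pics/ins.png",cv2.resize(c["frame"][y-35:y+25,x-40:x+40,::-1],(800,600),interpolation=cv2.INTER_CUBIC))
E
```

```text
True [ 0.50974096 -0.0135443   0.03419943] [ 0.2183841  -0.09060156  4.93286316] [ 0.03869475  0.06178673 -0.00963531] 8.425
```

View pics/ins.png

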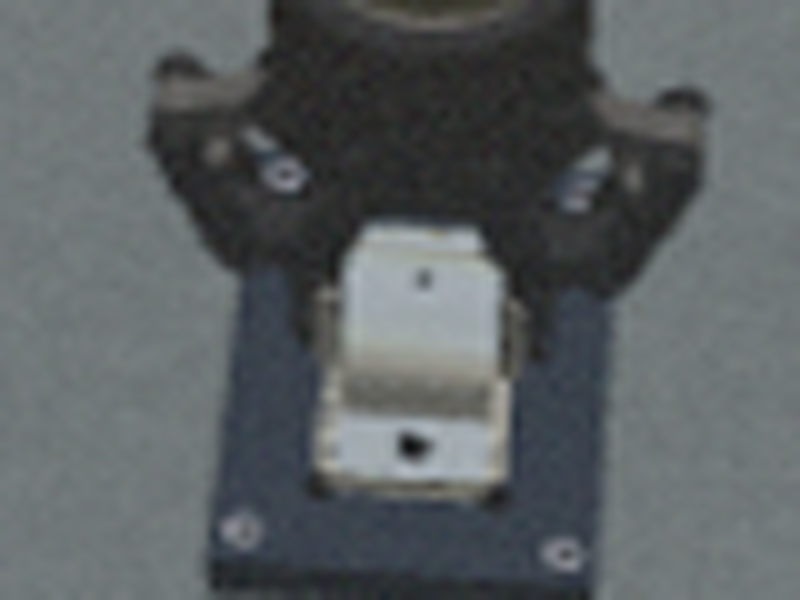

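The picture shows the foot inside the pocket mouth, and contact came at TCP z 0.034, which is the seated height. I release, retract and check again.

```bash
python3 - <<'E'
from h import *
from cell import r
np.set_printoptions(precision=4,suppress=True)
r.gripper_to(.065); r.hold(.3)
p=r.state()["eef_pos"]; r.line_to([p[0],p[1],.15],feed=.12)
g=np.r_[TAG,0]+TX*GX
q=quat(D,yv(TYAW,-1)); r.move_to([*g[:2],.16],q); r.gripper_to(.04)
im=[]
for n in("top","scene"):
    c=grab(n); pickle.dump(c,open(n+"3.pkl","wb"))
    for P in(NEST,TAG):
        x,y=proj(c,[*P,.04])[0].astype(int); im.append(cv2.resize(c["frame"][y-36:y+36,x-48:x+48,::-1],(400,300),interpolation=cv2.INTER_CUBIC)); print(n,x-48,y-36)
cv2.imwrite("pics/rel.png",np.vstack([np.hstack(im[:2]),np.hstack(im[2:])])); s=r.state();print(s["eef_pos"],s["grip_width"],s["time"])
E
```

```text
top 211 180
top 115 223
scene 215 149
scene 318 149
[0.4264 0.2154 0.16  ] 0.04005680984895049 11.875
```

View pics/rel.png

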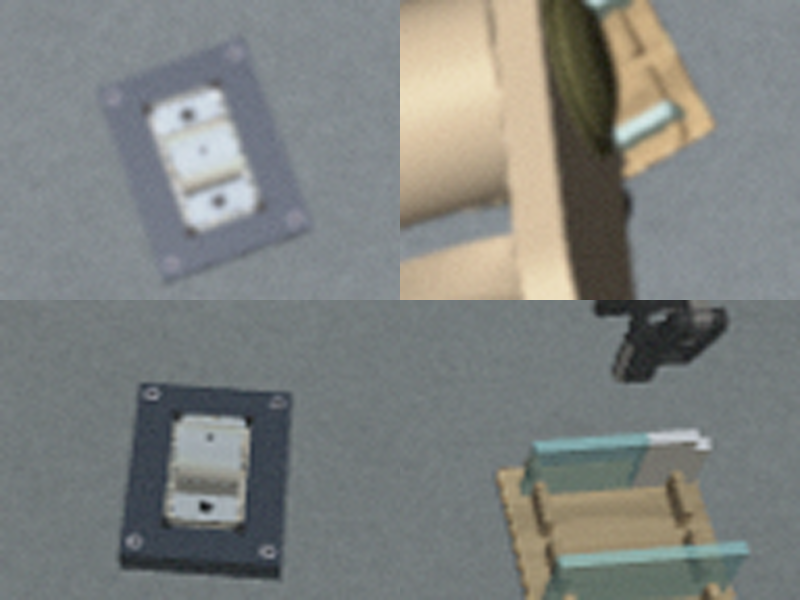

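Both views show the block square in the pocket, with its holes at top-crop (188,115) and (219,201). The tag is undisturbed. Next I check the hole heights numerically and grip the tag softly first.

```bash
python3 - <<'E'
from h import *
from cell import r
np.set_printoptions(precision=4,suppress=True)
c=load("top3"); k=96/400
h=[ray(c,(211+a*k,180+b*k),.02)[0] for a,b in((188,115),(219,201))]
d=h[0]-h[1]; print("block",(h[0]+h[1])/2,"len",np.linalg.norm(d),"yaw",np.degrees(np.arctan2(d[1],d[0])))
g=(np.r_[TAG,0]+TX*GX)[:2]
r.line_to([*g,.07],feed=.12)
f=r.line_to([*g,.030],feed=.06,force_limit=6); s=r.state(); print(f,s["eef_pos"],s["contact_force"])
f0=s["contact_force"]
r.gripper_to(.004,20); s=r.state(); print(s["grip_width"],s["grasp_force"],s["contact_force"]-f0,s["moment"],s["time"], "along tag y",(s["contact_force"]-f0)@yv(TYAW))
E
```

```text
block [ 0.5085 -0.0154  0.02  ] len 0.057749876900878856 yaw 15.53721217444366
False [0.4265 0.2155 0.0302] [-0.2562  0.7353  0.9799]
0.007890709236281004 21.45372211933136 [ 8.0894  4.0228 -1.6753] [ 0.7636 -1.1745  0.2127] 13.975 along tag y -9.03238214778771
```

```bash
python3 - <<'E'
from h import *
from cell import r
np.set_printoptions(precision=4,suppress=True)
r.gripper_to(.004,40)
p=r.state()["eef_pos"]; r.line_to([p[0],p[1],.20],feed=.1); r.hold(.3)
s=r.state(); print(s["grip_width"],s["grasp_force"],s["time"])
P,q=final(18,-1); r.move_to(P+[0,0,.12],q); r.line_to(P,feed=.08); r.hold(.3)
s=r.state(); print(P,s["eef_pos"],s["grip_width"],s["grasp_force"],s["time"],s["joint_velocities"])
im=[]
for n in("top","scene"):
    c=grab(n); pickle.dump(c,open(n+"4.pkl","wb"))
    x,y=proj(c,[*NEST,.08])[0].astype(int); im.append(cv2.resize(c["frame"][y-60:y+60,x-60:x+60,::-1],(400,400),interpolation=cv2.INTER_CUBIC)); print(n,x-60,y-60)
cv2.imwrite("pics/fin.png",np.hstack(im))
cv2.imwrite("pics/finscene.png",cv2.resize(c["frame"][:,:,::-1],(800,600)))
E
```

```text
0.007547019029761491 44.32659029960632 16.3417
[0.5004 0.0032 0.1179] [0.5005 0.0031 0.118 ] 0.007241168783777849 44.35112714767456 19.7667 [-0.0006  0.0008 -0.0001  0.0007  0.0012 -0.0013]
top 199 154
scene 204 116
```

View pics/fin.png

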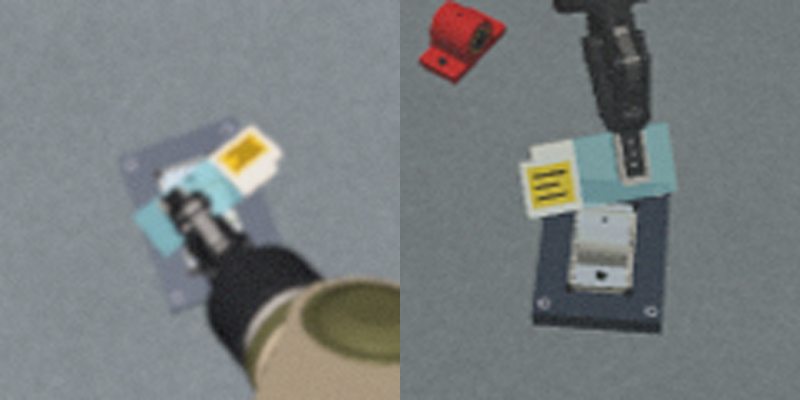

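View pics/finscene.png

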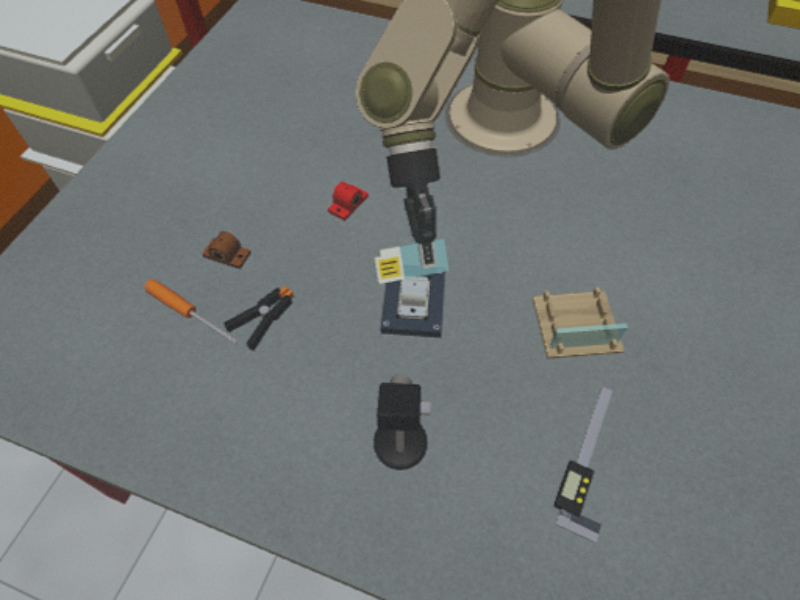

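The tag is held on its clear part, with the label up and towards the camera at scene (390,267). The block is home, the blank is still in the rack, and the other tools are unmoved.

```bash
python3 -c "
from cell import r
print(r.finish_job())"
```

```text
the job is handed in; nothing more can be done
None
```

The job is handed in: the aluminium block is seated in the nest and released, and the tag is held by its clear part about 12 cm above the bench over the block, tilted about 45° with the label towards the camera and turned about 18° aside; no judging result was returned.

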